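Wedge the dovetail locking key into the puzzle rack

TASK

Lock the puzzle-tray rack: pick up the loose dark dovetail key by its yellow knob, enter its narrow end flat into the wide mouth of the tapered groove on the rack's foot, and slide it in until it wedges tight. Where it tightens depends on how the metal strip was set, so go by feel: finish with a steady push of about 12 N along the groove, never more than 20 N, then let go and leave it wedged. Leave the other things where they are.

Things in the scene. Friction and masses are not known exactly. Their poses are not given: they have to be found in the camera images.
- key: The loose key: dark wooden dovetail wedge 80 mm long (its x), 14 mm thick, about 120 g, waxed, flat on the table to the right of the rack at the start. Origin: centre of the underside; x points to the narrow nose, z up. The underside is 40.0 mm wide at the nose, 46.4 mm at the tail, both flanks tapering alike; the flanks lean in by 15 degrees, so the top is 7.5 mm narrower.
- nose (a point): Middle of the lower edge of the key's narrow end, 40 mm ahead (x) of the key's origin.
- knob (a point): Point in the key's upright yellow knob, 36 mm above the key's underside at mid-length. The knob is a block 18 mm along the key's x and 28 mm along its y, from 14 to 48 mm above the underside.
- rack: Fixed birch rack. Its foot is a board 12 mm thick, x -110 to +110 mm, y -65 to +195 mm; four coloured trays stand in slots at y +135 to +190 mm, up to 130 mm high. Origin: on the underside, below the middle of the groove's mouth; the groove runs along +x from x = 0 to +105 mm, between walls 30 mm high over the table (y -53 to +53 mm).
- mouth (a point): Middle of the groove's mouth, on its floor, 12 mm above the rack's origin. The floor is the top of the rack's foot; the 110 mm of bare board before the mouth is a landing for the key. The floor is 44 mm wide here (plus the strip's setting) and narrows by 0.08 mm per mm towards +x; the flanks are undercut by 15 degrees to match the key.
- strip: The +y wall of the groove: a metal strip 105 mm long in a dark clamp bar on the rack's foot. The strip was set 0 to 3 mm outward and is clamped; it does not give. Origin: that of the rack, whatever the setting, so this pose does not tell it. The key tightens with its nose 50 to 92 mm past the mouth; from there the push grows by 4 to 8 N per mm. Self-locking: it stays tight when let go.
- chrome_box: Chrome storage box 100 x 70 x 55 mm, bystander. Origin: centre of its underside.
- suction_toy: Pink silicone suction toy, 64 mm across, 77 mm high, bystander. Origin: centre of its underside.
- coaster: Grey ceramic tile coaster 100 x 100 x 8 mm lying flat, bystander. Origin: centre of its underside.
- piece_red: Red wooden jigsaw piece, 36 mm square with two 12 mm knobs, 12 mm thick, bystander. Origin: centre of its underside.
- piece_blue: The same in blue, bystander. Origin: centre of its underside.
- spare_tray: Jigsaw tray lying flat, 160 x 200 x 8 mm, bystander. Origin: centre of its underside.
- cup: White cup, 70 mm across, 85 mm high, bystander. Origin: centre of its underside.
Mind the look-alikes: they are no part of the job. Leave any orange look-alike of the key alone.

How it is judged:
By the outcome, as a careful person would: the job done as asked, in the order asked, and still so for the second after the job is handed in, with the robot touching nothing.
It also fails if it takes over 70 s, if anything falls off the work surface, if the arm or the gripper's body presses on something with over 40 N, if the wrist force passes 120 N, or if a joint passes its speed limit or range.

ROBOT

A 6-joint arm with a two-finger parallel gripper is mounted at the origin on the work surface. World frame = base frame: x ahead of the robot, y to its left, z up, the work surface at z = 0. Lengths are in m, angles in rad, forces in N, time in s.
With the tool pointing down it reaches from about 0.275 to 0.85 m from the base axis. Payload 5.2 kg.
Tool frame: the origin (TCP) lies on the centre line of the jaws, within the pads' length; the fingertips stand 22 mm ahead of it and the grasp point (between the pads) lies 3 mm ahead of it (arm.nose_length is the distance from the TCP to the fingertips, in m); z points along the fingers, y is the direction in which the jaws open and shut (so a half turn about z gives the same grasp; the last joint's range is limited). The gripper opens to 85 mm and grips with 20 to 120 N. Pads are 22 mm wide; open, the fingers measure 114 mm over their backs; the gripper's body (76 mm by 85 mm) begins 54 mm behind the grasp point. The pads swing forward as they close: fully open they stand 13 mm farther back than shut.
Start: joints at [1.105, 0.259, 1.535, -0, 1.348, -0.203], TCP at [0.143, 0.531, 0.253] pointing down, gripper open.
Joint ranges: [-3.14, 3.14], [-0.91, 2.08], [0.19, 2.58], [-1.22, 4.36], [0.22, 2.71], [-3.12, 3.12]. Speed limits (rad/s): [2.57, 2.57, 3.14, 3.14, 3.14, 3.14].

INTERFACE

Orientations are given as a rotation vector (axis times angle).
In Python, from workcell import monitor, vision, hand_in, models, arm gives the robot as it stands.
- The arm moves only by the tool carry_out, never from a script. Its argument "steps" is a list of rows, each a list of 4 numbers: the shift along the tool's x, y, z in cm, then the turn about the tool's z in degrees. In form: [[dx, dy, dz, twist], ...]. A call has 1 to 5 rows; each row shifts and turns the commanded pose from where the row before left it, along the tool's axes as they then stand; what a row does not reach is not made up. A row lasts 1/12 s, in which the tool goes at most 41.7 mm and 7.16 degrees, less where a joint would pass 70% of its speed; a pose out of reach is approached as far as the arm can. A call with a gripper value outside its range is refused whole. "grip" is the closure in counts, from 0 (fully open) to 255 (shut), set as the call begins (left out, the last holds). The fingers move at their own pace and stop on an object; the grip force is fixed at half the most. Time passes only in rows, so rows that do not move let the fingers close. It gives the time, the measured TCP pose, the force and the opening at its end, in the units of the state.
- monitor.observe(): the state, without advancing time (a new reading comes with each control period).
- vision.read_camera(name): name is "scene" or "top"; returns (picture, depth): 400x640x3 uint8, red, green, blue; 400x640 float32, m along the optical axis (not along the pixel's ray), 0 where there is no reading.
- vision.camera_info(name): a dict with "K" (3x3 intrinsics, pixels), "dist" ([k1, k2, p1, p2, k3] as OpenCV has them; the pictures are not rectified), "origin" and "attitude" of the camera in the world. Camera axes: x right, y down, z forward; pixel columns grow to the right and rows downward; lengths in m; the calibration is good to about 2 mm. A picture is of the moment at which its call begins. camera_info takes no time and is no camera call.
- hand_in(): hands the job in, once; it reports no verdict.
Trained networks look in the newest picture that a camera, given by its name, has taken for a name from the list of things; names that differ only in an ending like _2 or _b are one class to them, and where a whole thing is asked for, a point or a joint stands for the part that bears it (a point fixed in the world has none). Each returns a list of dicts, best first, with "conf" (0 to 1); they miss things now and then, are a little off and sometimes report something else, mostly with a low value. They report only what shows in the picture. A call takes as long as a camera call. They do not tell look-alikes from the thing itself.
- models.cut_out(camera, thing): "region" (400x640 bool, what is visible of it) and "box" ([left, top, right, bottom] in pixels, round what is visible of it).
The state is a dict: "t": time; "qpos": joint angles; "qd": joint speeds; "joint_efforts": joint torques, N m; "eef_pos": TCP position; "orientation": TCP orientation; "contact_force": force on the tool from outside, world axes, zero at the start; "wrist_torque": the same for the moment, N m; "gripper_width": opening from 0.0 (shut) to 1.0 (fully open).
Only numpy, scipy, OpenCV 4.12 (cv2) and the standard library are available. Lean on these libraries where they do the work, as an engineer would, in place of code of your own. Each camera call takes 0.05 s, during which the arm holds its last target. There are 200 camera calls.

## Working session

There is one attempt and no reset: what is moved stays moved. The work goes in short steps, Python scripts to look and compute and a tool call to move; the robot and the scene stay as the last step left them, time stands still between calls to the robot, and variables do not carry over. Pictures are saved under pics/ and viewed, about 8 in all and at most 12, crops included, and the job is handed in when it is done.

Besides the shell and the picture viewer there is one more tool, called after ">>>" by a JSON object that holds its "op" and its "data", one argument or row to a line. carry_out: Moves the arm, as the interface text tells. Its arguments: {"type":"object","properties":{"steps":{"type":"array"},"grip":{"type":"number"}},"required":["steps"]}

```bash
mkdir -p pics
cat > h.py <<'E'
import numpy as np, cv2
from scipy.spatial.transform import Rotation as R
from workcell import monitor, vision, hand_in, models, arm
def cam(n):
    c=vision.camera_info(n); K=np.array(c["K"]); d=np.array(c["dist"]); o=np.array(c["origin"]); a=np.array(c["attitude"])
    M=R.from_rotvec(a).as_matrix() if a.shape==(3,) else (a if a.shape==(3,3) else R.from_quat(a).as_matrix())
    return K,d,o,M
def world(n,depth,mask=None):
    K,d,o,M=cam(n); v,u=np.nonzero((depth>0)&(mask if mask is not None else True))
    p=cv2.undistortPoints(np.stack([u,v],1).astype(float)[:,None],K,d)[:,0]
    z=depth[v,u]; return (np.c_[p,np.ones(len(p))]*z[:,None])@M.T+o,u,v
def proj(n,P):
    K,d,o,M=cam(n); return cv2.projectPoints((np.atleast_2d(P)-o)@M,np.zeros(3),np.zeros(3),K,d)[0][:,0]
E
python3 - <<'E'
from h import *
print(monitor.observe())
for n in("scene","top"):
    i=vision.camera_info(n);print(n,i)
    p,d=vision.read_camera(n); cv2.imwrite(f"pics/{n}1.png",p[:,:,::-1]); np.save(n+"d.npy",d); np.save(n+"p.npy",p)
    for t in("key","rack","strip"):
        for r in models.cut_out(n,t):
            P,_,_=world(n,d,r["region"]); print(n,t,r["conf"],r["box"],np.median(P,0).round(3) if len(P) else None)
E
```

```text
{'t': 0.0, 'qpos': array([ 1.10521860e+00,  2.59339578e-01,  1.53607445e+00,  9.54712186e-06,
        1.34800470e+00, -2.02784252e-01]), 'qd': array([-0.00053136,  0.00026062,  0.00151372,  0.00028327,  0.00033249,
       -0.00071877]), 'joint_efforts': array([ 1.76769877e-04, -4.46032870e+01, -2.90578651e+01, -5.56707837e-04,
        1.15420597e-02,  9.39620264e-06]), 'eef_pos': array([0.14262243, 0.53068471, 0.25247997]), 'orientation': array([-4.11531751e-01, -3.11390760e+00,  2.70438680e-03]), 'contact_force': array([ 0.71473865, -0.82228115, -0.02352415]), 'wrist_torque': array([ 0.03336339, -0.01200419,  0.01072968]), 'gripper_width': 1.000446153953903}
scene {'K': array([[430.49754643,   0.        , 321.51725845],
       [  0.        , 430.49754643, 208.25978747],
       [  0.        ,   0.        ,   1.        ]]), 'dist': array([-0.11112554,  0.        ,  0.        ,  0.        ,  0.        ]), 'origin': array([1.24419291, 0.2877665 , 1.01856228]), 'attitude': array([-1.46471853, -2.27802553,  0.75974631])}
scene key 0.84 [229.4, 179.4, 249.7, 201.0] [ 0.623 -0.285  0.015]
s
[... 508 characters left out ...]
316.88240439],
       [  0.        , 405.63223087, 203.39682701],
       [  0.        ,   0.        ,   1.        ]]), 'dist': array([-0.0819094,  0.       ,  0.       ,  0.       ,  0.       ]), 'origin': array([ 0.50854252, -0.01243229,  1.12465788]), 'attitude': array([-2.15828682,  2.21462257, -0.05967386])}
top key 0.72 [404.7, 177.5, 432.6, 202.3] [ 0.608 -0.285  0.015]
top key 0.63 [393.1, 273.9, 423.5, 287.8] [ 0.368 -0.252  0.015]
top key 0.57 [347.9, 265.7, 378.3, 282.9] [ 0.381 -0.124  0.016]
top key 0.55 [397.9, 219.2, 417.4, 251.8] [ 0.482 -0.248  0.015]
top rack 0.57 [213.0, 168.4, 326.2, 267.3] [0.548 0.125 0.015]
top strip 0.84 [272.2, 177.5, 295.0, 220.3] [0.596 0.077 0.03 ]
```

Run:
```python
import cv2
a=cv2.imread("pics/top1.png")[100:320,190:460]; cv2.imwrite("pics/topc.png",cv2.resize(a,None,fx=2.9,fy=2.7,interpolation=cv2.INTER_CUBIC))
a=cv2.imread("pics/scene1.png")[110:290,210:450]; cv2.imwrite("pics/scenec.png",cv2.resize(a,None,fx=3.3,fy=3.3,interpolation=cv2.INTER_CUBIC))
```

```text
(no output)
```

View pics/topc.png

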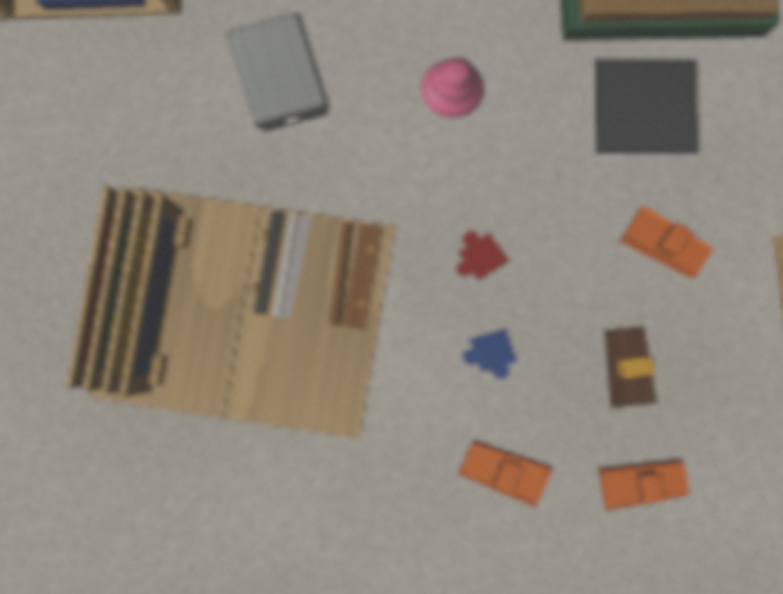

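View pics/scenec.png

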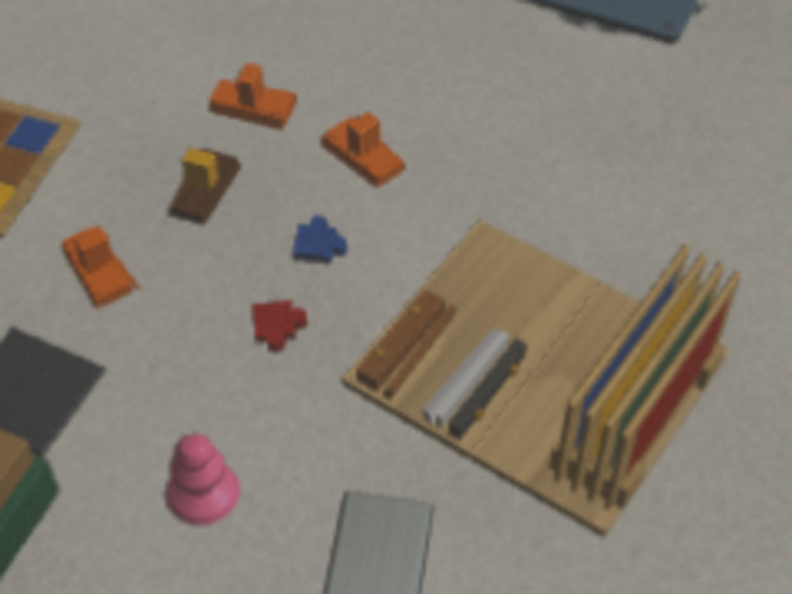

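```bash
cat > fit.py <<'E'
from h import *
from scipy.optimize import minimize
S=4
def prism(zs,polys): return np.vstack([np.c_[p,np.full(len(p),z)] for z,p in zip(zs,polys)])
t=14*np.tan(np.radians(15))
B=lambda a,b:np.array([[40,-a],[40,a],[-40,b],[-40,-b]])
BODY=prism([0,14],[B(20,23.2),B(20-t,23.2-t)])/1e3
q=np.array([[9,14],[9,-14],[-9,-14],[-9,14]]); KNOB=prism([14,48],[q,q])/1e3
def pose(P,x,y,z,yaw):
    c,s=np.cos(yaw),np.sin(yaw); return P@np.array([[c,-s,0],[s,c,0],[0,0,1]]).T+[x,y,z]
def render(n,parts,box):
    l,t_,r,b=box; im=np.zeros(((b-t_)*S,(r-l)*S),np.uint8)
    for P in parts:
        uv=((proj(n,P)-[l,t_]+.5)*S-.5); h=cv2.convexHull(uv.astype(np.float32))
        cv2.fillConvexPoly(im,np.round(h*16).astype(np.int32),255,cv2.LINE_AA,4)
    return cv2.resize(im,None,fx=1/S,fy=1/S,interpolation=cv2.INTER_AREA)/255.
E
python3 - <<'E'
from fit import *
im={n:np.load(n+"p.npy") for n in("top","scene")}
box={"top":(388,208,430,262),"scene":(252,145,290,186)}
obs={}
for n in box:
    l,t_,r,b=box[n]; c=im[n][t_:b,l:r].astype(float)
    bg=np.median(c[:4].reshape(-1,3),0); d=np.linalg.norm(c-bg,axis=2); obs[n]=np.clip(d/75,0,1)
def cost(p,ns=("top","scene"),z=0):
    e=0
    for n in ns:
        m=cv2.GaussianBlur(render(n,[pose(BODY,*p[:2],z,p[2]),pose(KNOB,*p[:2],z,p[2])],box[n]),(0,0),.8)
        e+=((m-obs[n])**2).sum()
    return e
for ns in(("top",),("scene",),("top","scene")):
  for y0 in(.12,.12+np.pi):
    r=minimize(cost,[.487,-.247,y0],args=(ns,),method="Nelder-Mead",options=dict(initial_simplex=[[.487,-.247,y0],[.495,-.247,y0],[.487,-.24,y0],[.487,-.247,y0+.15]],xatol=1e-5,fatol=1e-3))
    print(ns,r.x.round(4),np.degrees(r.x[2]).round(1),round(r.fun,2))
# knob by colour + depth
for n in box:
    d=np.load(n+"d.npy"); i=im[n].astype(int); m=(i[...,0]-i[...,2]>60)&(i[...,1]-i[...,2]>40)
    k=np.zeros_like(m); l,t_,r,b=box[n]; k[t_:b,l:r]=1; P,_,_=world(n,d,m&k); print(n,"knob",len(P),np.median(P,0).round(4),P[:,2].max())
# rack: depth heights
d=np.load("topd.npy")
for n in("top","scene"):
    d=np.load(n+"d.npy");P,u,v=world(n,d); 
    near=(abs(P[:,0]-.45)<.03)&(abs(P[:,1]+.1)<.03); print(n,"table z",np.median(P[near,2]).round(4),P[near,2].std().round(4))
    k=(abs(P[:,0]-.53)<.02)&(abs(P[:,1]-.06)<.02); print("landing z",np.median(P[k,2]).round(4))
b=monitor.observe(); print(R.from_rotvec(b["orientation"]).as_matrix().round(3))
E
```

```text
('top',) [ 0.4833 -0.251   0.0813] 4.7 7.04
('top',) [ 0.4829 -0.2509  3.2201] 184.5 15.64
('scene',) [ 0.486  -0.2521  0.0664] 3.8 28.99
('scene',) [ 0.4855 -0.2514  3.1859] 182.5 31.77
('top', 'scene') [ 0.4843 -0.2514  0.0746] 4.3 41.55
('top', 'scene') [ 0.4838 -0.2511  3.2062] 183.7 51.58
top knob 76 [ 0.4823 -0.2475  0.0483] 0.05379855717656756
scene knob 56 [ 0.4862 -0.2448  0.047 ] 0.05165691561075525
top table z 0.0013 0.0026
landing z 0.0132
scene table z -0.0001 0.0024
landing z 0.0122
[[-0.966  0.26  -0.   ]
 [ 0.26   0.966 -0.   ]
 [ 0.    -0.    -1.   ]]
```

Run:
```python
from fit import *
bx=lambda x0,x1,y0,y1,z0,z1:prism([z0,z1],[np.array([[x0,y0],[x0,y1],[x1,y1],[x1,y0]])]*2)/1e3
FOOT=bx(-110,110,-65,195,0,12); W1=bx(0,105,-53,-25,12,30);W2=bx(0,105,25,53,12,30)
im={n:np.load(n+"p.npy") for n in("top","scene")}
box={"top":(205,160,335,275),"scene":(300,165,440,280)}
lim={}
def obsf(n,p0):
    l,t_,r,b=box[n]; c=im[n][t_:b,l:r].astype(float)
    sat=c[...,0]-c[...,2]; return c,sat
def cost(p,ns):
    e=0
    for n in ns:
        m=cv2.GaussianBlur(render(n,[pose(Q,*p[:2],0,p[2]) for Q in(FOOT,W1,W2)],box[n]),(0,0),.8)
        e+=((m-obs[n])**2*w[n]).sum()
    return e
p0=[.55,.062,-.17]
obs,w={},{}
for n in box:
    l,t_,r,b=box[n]; c=im[n][t_:b,l:r].astype(float); g=c-c[:,:].mean(2,keepdims=True)
    bg=np.median(c[:6].reshape(-1,3),0) if n=="top" else np.median(c[:20,-20:].reshape(-1,3),0)
    d=np.linalg.norm(c-bg,axis=2); 
    s=(c[...,0]-c[...,2])-(bg[0]-bg[2]); wood=np.median(s[s>30]); print(n,bg,wood)
    obs[n]=np.clip(s/wood,0,1)
    inner=render(n,[pose(bx(-95,95,-52,190,0,12),*p0[:2],0,p0[2])],box[n])>.01
    tray=render(n,[pose(bx(-125,125,100,215,0,135),*p0[:2],0,p0[2])],box[n])>.01
    obs[n][inner]=1; w[n]=(~tray).astype(float)
    cv2.imwrite(f"pics/dbg_{n}.png",(obs[n]*w[n]*255).astype(np.uint8))
for ns in(("top",),("scene",),("top","scene")):
    r=minimize(cost,p0,args=(ns,),method="Nelder-Mead",options=dict(initial_simplex=[p0,[.56,.062,-.17],[.55,.07,-.17],[.55,.062,-.1]],xatol=1e-5,fatol=1e-3))
    print(ns,r.x.round(4),np.degrees(r.x[2]).round(2),round(r.fun,2))
p=r.x
v=[]
for n in("top","scene"):
    l,t_,r_,b=box[n]; a=im[n][t_:b,l:r_,::-1].copy(); a=cv2.resize(a,None,fx=4,fy=4,interpolation=cv2.INTER_CUBIC)
    for Q in (FOOT[4:],W1[4:],W2[4:],bx(0,105,-53,53,12,12)[:4]):
        uv=(proj(n,pose(Q,*p[:2],0,p[2]))-[l,t_]+.5)*4-.5
        cv2.polylines(a,[np.round(uv).astype(np.int32)],True,(0,0,255),1)
    v.append(a)
cv2.imwrite("pics/rackfit.png",cv2.resize(np.hstack([cv2.copyMakeBorder(x,0,460-x.shape[0],0,0,0) for x in v]),(790,336)))
```

```text
top [151. 148. 140.] 38.0
scene [144. 142. 134.] 44.0
('top',) [ 0.5367  0.0528 -0.184 ] -10.54 8.49
('scene',) [ 0.5366  0.0523 -0.1821] -10.43 63.01Traceback (most recent call last):
  File "<stdin>", line 29, in <module>
    res = _minimize_neldermead(fun, x0, args, callback, bounds=bounds,
                               **options)
    fsim[j] = func(sim[j])
              ~~~~^^^^^^^^
    fx = function(np.copy(x), *(wrapper_args + args))
  File "<stdin>", line 13, in cost
  File "fit.py", line 14, in render
    uv=((proj(n,P)-[l,t_]+.5)*S-.5); h=cv2.convexHull(uv.astype(np.float32))
         ~~~~^^^^^
  File "h.py", line 13, in proj
    K,d,o,M=cam(n); return cv2.projectPoints((np.atleast_2d(P)-o)@M,np.zeros(3),np.zeros(3),K,d)[0][:,0]
            ~~~^^^
  File "h.py", line 5, in cam
    c=vision.camera_info(n); K=np.array(c["K"]); d=np.array(c["dist"]); o=np.array(c["origin"]); a=np.array(c["attitude"])
ValueError: time passes only in moves, steps and waits
```

>>> {"op": "carry_out", "data": {
  "steps": [
    [-2.54,-3.17,0,0],
    [-2.54,-3.17,0,0],
    [-2.54,-3.17,0,0],
    [-2.54,-3.17,0,0],
    [-2.54,-3.17,0,0]
  ],
  "grip": 60
}}

```text
t: 0.82
eef_pos: [0.2244, 0.3435, 0.2533]
orientation: [0.41, 3.114, 0.0]
contact_force: [0.9, -0.1, -0.4]
gripper_width: 0.765
```

>>> {"op": "carry_out", "data": {
  "steps": [
    [-2.54,-3.17,0,0],
    [-2.54,-3.17,0,0],
    [-2.54,-3.17,0,0],
    [-2.54,-3.17,0,0],
    [-2.54,-3.17,0,0]
  ]
}}

```text
t: 1.23
eef_pos: [0.306, 0.1573, 0.2537]
orientation: [0.411, 3.113, 0.001]
contact_force: [0.7, 0.8, 0.0]
gripper_width: 0.763
```

>>> {"op": "carry_out", "data": {
  "steps": [
    [-2.54,-3.17,0,0],
    [-2.54,-3.17,0,0],
    [-2.54,-3.17,0,0],
    [-2.54,-3.17,0,0],
    [-2.54,-3.17,0,0]
  ]
}}

```text
t: 1.65
eef_pos: [0.3876, -0.0292, 0.2537]
orientation: [0.413, 3.113, -0.0]
contact_force: [0.7, 0.1, 0.1]
gripper_width: 0.766
```

>>> {"op": "carry_out", "data": {
  "steps": [
    [-2.54,-3.17,0,0],
    [-2.54,-3.17,0,0],
    [-2.54,-3.17,0,0],
    [-2.54,-3.17,0,0],
    [-2.54,-3.17,0,0]
  ]
}}

```text
t: 2.07
eef_pos: [0.4691, -0.2152, 0.2533]
orientation: [0.413, 3.114, -0.0]
contact_force: [0.3, -0.1, 0.2]
gripper_width: 0.763
```

>>> {"op": "carry_out", "data": {
  "steps": [
    [0,0,0,7.07],
    [0,0,0,7.07],
    [0,0,0,7.07],
    [0,0,0,7.07],
    [0,0,0,7.07]
  ]
}}

```text
t: 2.48
eef_pos: [0.4687, -0.2133, 0.2532]
orientation: [-1.347, -2.838, -0.0]
contact_force: [0.7, -0.3, -0.1]
gripper_width: 0.769
```

>>> {"op": "carry_out", "data": {
  "steps": [
    [0,0,0,7.07],
    [0,0,0,7.07],
    [0,0,0,7.07],
    [0,0,0,7.07],
    [0,0,0,7.07]
  ]
}}

```text
t: 2.9
eef_pos: [0.4687, -0.2131, 0.2533]
orientation: [2.145, 2.296, 0.0]
contact_force: [-0.8, -0.2, -0.4]
gripper_width: 0.765
```

>>> {"op": "carry_out", "data": {
  "steps": [
    [0,0,0,0],
    [0,0,0,0]
  ]
}}

```text
t: 3.07
eef_pos: [0.4687, -0.2131, 0.2533]
orientation: [2.133, 2.306, 0.0]
contact_force: [-0.2, -0.2, 0.1]
gripper_width: 0.763
```

>>> {"op": "carry_out", "data": {
  "steps": [
    [-3.94,1.26,0,0],
    [0,0,3.8,0],
    [0,0,3.8,0],
    [0,0,3.8,0],
    [0,0,3.8,0]
  ]
}}

```text
t: 3.48
eef_pos: [0.4842, -0.2517, 0.1]
orientation: [2.132, 2.306, 0.0]
contact_force: [1.1, -0.4, -0.1]
gripper_width: 0.763
```

>>> {"op": "carry_out", "data": {
  "steps": [
    [0,0,0,0],
    [0,0,0,0]
  ]
}}

```text
t: 3.65
eef_pos: [0.4831, -0.2506, 0.1]
orientation: [-2.132, -2.301, 0.001]
contact_force: [0.0, -0.8, 0.8]
gripper_width: 0.761
```

Run:
```python
import re
s=open("h.py").read()
s=s.replace("def cam(n):\n    c=vision","from functools import lru_cache\n@lru_cache\ndef cam(n):\n    c=vision"); open("h.py","w").write(s)
from h import *
b=monitor.observe(); print(b["eef_pos"],b["orientation"],b["contact_force"])
p,d=vision.read_camera("scene"); np.save("s2p.npy",p);np.save("s2d.npy",d)
q,e=vision.read_camera("top")
a=p[100:200,215:335,::-1]; c=q[190:290,350:470,::-1]
cv2.imwrite("pics/s2.png",cv2.resize(np.hstack([a,c]),None,fx=3.3,fy=3.3,interpolation=cv2.INTER_CUBIC))
```

```text
[ 0.48306457 -0.25057553  0.0999778 ] [-2.13150757e+00 -2.30095799e+00  5.10384637e-04] [ 0.03539774 -0.77730198  0.78636935]
```

View pics/s2.png

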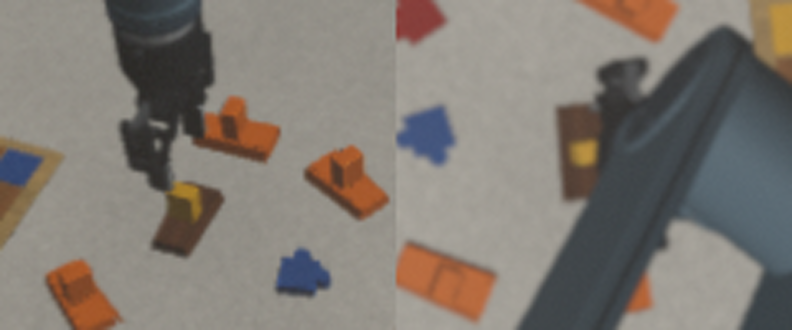

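>>> {"op": "carry_out", "data": {
  "steps": [
    [0,0,2,0],
    [0,0,2,0],
    [0,0,1.8,0],
    [0,0,0,0],
    [0,0,0,0]
  ]
}}

```text
t: 4.17
eef_pos: [0.4852, -0.2522, 0.0452]
orientation: [2.135, 2.301, 0.0]
contact_force: [0.9, 0.6, 0.5]
gripper_width: 0.767
```

>>> {"op": "carry_out", "data": {
  "steps": [
    [0,0,0,0],
    [0,0,0,0],
    [0,0,0,0],
    [0,0,0,0],
    [0,0,0,0]
  ],
  "grip": 255
}}

```text
t: 4.58
eef_pos: [0.4849, -0.252, 0.0446]
orientation: [2.136, 2.301, 0.0]
contact_force: [-1.1, -0.0, 6.7]
gripper_width: 0.198
```

>>> {"op": "carry_out", "data": {
  "steps": [
    [0,0,0,0],
    [0,0,0,0],
    [0,0,0,0],
    [0,0,0,0],
    [0,0,0,0]
  ]
}}

```text
t: 5.0
eef_pos: [0.485, -0.252, 0.0446]
orientation: [2.136, 2.301, 0.0]
contact_force: [-0.2, 0.9, 6.4]
gripper_width: 0.195
```

>>> {"op": "carry_out", "data": {
  "steps": [
    [0,0,-1,0],
    [0,0,-2.5,0],
    [0,0,-2.5,0],
    [0,0,-2.5,0],
    [0,0,-2.5,0]
  ]
}}

```text
t: 5.42
eef_pos: [0.4837, -0.251, 0.1547]
orientation: [-2.137, -2.302, 0.0]
contact_force: [0.5, 0.5, -2.2]
gripper_width: 0.196
```

>>> {"op": "carry_out", "data": {
  "steps": [
    [2,0.13,0,0],
    [3.4,0.23,0,0],
    [3.4,0.23,0,0],
    [3.4,0.23,0,0],
    [3.4,0.23,0,0]
  ]
}}

```text
t: 5.83
eef_pos: [0.4825, -0.0936, 0.1538]
orientation: [-2.138, -2.301, -0.0]
contact_force: [0.5, 0.1, -1.6]
gripper_width: 0.203
```

>>> {"op": "carry_out", "data": {
  "steps": [
    [3.4,0.23,0,0],
    [3.4,0.23,0,0],
    [3.4,0.23,0,0],
    [3.4,0.23,0,0],
    [2.1,0.14,0,0]
  ]
}}

```text
t: 6.25
eef_pos: [0.4811, 0.0653, 0.1537]
orientation: [-2.135, -2.303, -0.001]
contact_force: [0.5, 0.1, -1.6]
gripper_width: 0.195
```

>>> {"op": "carry_out", "data": {
  "steps": [
    [0,0,0,3.7],
    [0,0,0,3.7],
    [0,0,0,3.7],
    [0,0,0,3.7],
    [0,0,0,0]
  ]
}}

```text
t: 6.67
eef_pos: [0.4817, 0.0625, 0.1536]
orientation: [-2.418, -2.005, 0.0]
contact_force: [-0.4, 0.8, -1.5]
gripper_width: 0.199
```

>>> {"op": "carry_out", "data": {
  "steps": [
    [0,0,0,0],
    [0,0,0,0],
    [0,0,0,0],
    [0,0,0,0],
    [0,0,0,0]
  ]
}}

```text
t: 7.08
eef_pos: [0.482, 0.0622, 0.1533]
orientation: [-2.416, -2.008, 0.0]
contact_force: [-0.5, -0.1, -1.6]
gripper_width: 0.199
```

>>> {"op": "carry_out", "data": {
  "steps": [
    [0,0,2,0],
    [0,0,2,0],
    [0,0,2,0],
    [0,0,2,0],
    [0,0,0,0]
  ]
}}

```text
t: 7.5
eef_pos: [0.4795, 0.0624, 0.0701]
orientation: [-2.413, -2.005, 0.007]
contact_force: [-1.0, 0.3, -1.8]
gripper_width: 0.196
```

>>> {"op": "carry_out", "data": {
  "steps": [
    [0,0,0,0],
    [0,0,0,0],
    [0,0,0,0]
  ]
}}

```text
t: 7.75
eef_pos: [0.4832, 0.0621, 0.0746]
orientation: [2.415, 2.007, 0.003]
contact_force: [0.1, -1.2, -1.2]
gripper_width: 0.201
```

Run:
```python
from fit import *
b=monitor.observe(); t=b["eef_pos"]; print(t,b["orientation"],b["contact_force"])
o=b["orientation"]; yaw=2*np.arctan2(-o[1],-o[0])-np.pi/2; print("tool yaw",np.degrees(yaw)%360)
rk=np.array([.5366,.0526]); ry=np.radians(-10.5)
p,d=vision.read_camera("scene"); np.save("s3p.npy",p)
q,e=vision.read_camera("top"); np.save("t3p.npy",q)
bx=lambda x0,x1,y0,y1,z0,z1:prism([z0,z1],[np.array([[x0,y0],[x0,y1],[x1,y1],[x1,y0]])]*2)/1e3
z=t[2]-.0446
def draw(n,im,box,f):
    l,t_,r,bb=box; a=cv2.resize(im[t_:bb,l:r,::-1],None,fx=f,fy=f,interpolation=cv2.INTER_CUBIC)
    def pl(Q,c): cv2.polylines(a,[np.round((proj(n,Q)-[l,t_]+.5)*f-.5).astype(np.int32)],True,c,1)
    W=lambda Q:pose(Q,*rk,0,ry)
    pl(W(bx(-110,110,-65,195,0,12)[4:]),(0,0,255))
    pl(W(bx(0,105,-53,53,30,30)[4:]),(0,0,255))
    fl=np.array([[0,-22,12],[0,22,12],[105,17.8,12],[105,-17.8,12]])/1e3
    pl(W(fl),(255,255,0))
    K=pose(BODY,t[0],t[1],z,ry); pl(K[4:],(0,255,0)); pl(pose(KNOB,t[0],t[1],z,ry)[4:],(255,0,255))
    return a
A=draw("scene",p,(300,150,440,280),5.4); cv2.imwrite("pics/s3.png",A)
B=draw("top",q,(205,160,345,275),5.4); cv2.imwrite("pics/t3.png",B)
```

```text
[0.48319135 0.06214139 0.07461929] [2.41494454 2.00657785 0.0027455 ] [ 0.0719339  -1.18418459 -1.19283969]
tool yaw 349.44639610084255
```

View pics/s3.png

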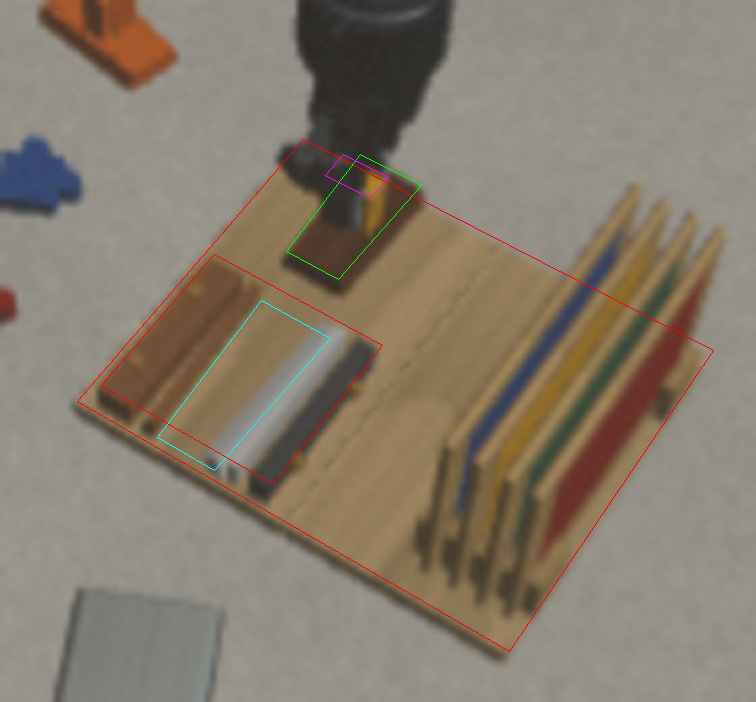

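>>> {"op": "carry_out", "data": {
  "steps": [
    [0,0,0.5,0],
    [0,0,0.5,0],
    [0,0,0.3,0],
    [0,0,0,0],
    [0,0,0,0]
  ]
}}

```text
t: 8.27
eef_pos: [0.4817, 0.0623, 0.0599]
orientation: [-2.416, -2.007, 0.001]
contact_force: [-0.6, 0.4, -1.6]
gripper_width: 0.201
```

>>> {"op": "carry_out", "data": {
  "steps": [
    [0,0,0.2,0],
    [0,0,0,0],
    [0,0,0,0]
  ]
}}

```text
t: 8.52
eef_pos: [0.4821, 0.0623, 0.0582]
orientation: [-2.416, -2.008, 0.0]
contact_force: [-0.7, 0.2, -1.6]
gripper_width: 0.201
```

>>> {"op": "carry_out", "data": {
  "steps": [
    [0,0,0.1,0],
    [0,0,0.1,0],
    [0,0,0,0],
    [0,0,0,0]
  ]
}}

```text
t: 8.85
eef_pos: [0.4823, 0.0623, 0.0566]
orientation: [2.416, 2.007, 0.001]
contact_force: [-0.6, -0.1, 2.1]
gripper_width: 0.197
```

```bash
cat > look.py <<'E'
import sys
from fit import *
bx=lambda x0,x1,y0,y1,z0,z1:prism([z0,z1],[np.array([[x0,y0],[x0,y1],[x1,y1],[x1,y0]])]*2)/1e3
rk=np.array([.5366,.0526]); ry=np.radians(-10.5)
b=monitor.observe(); t=b["eef_pos"]; o=b["orientation"]; yaw=2*np.arctan2(o[1],o[0])-np.pi/2
c,s=np.cos(ry),np.sin(ry); D=t[:2]-rk
print(t,"F",b["contact_force"],"yaw",np.degrees(yaw)%360,"tcp in rack",(D[0]*c+D[1]*s)*1e3,(-D[0]*s+D[1]*c)*1e3)
out=[]
for n,box in(("scene",(315,160,385,250)),("top",(255,170,325,260))):
    p,_=vision.read_camera(n); np.save(n+"L.npy",p); f=5.6; l,t_,r,bb=box
    a=cv2.resize(p[t_:bb,l:r,::-1],None,fx=f,fy=f,interpolation=cv2.INTER_CUBIC)
    def pl(Q,col): cv2.polylines(a,[np.round((proj(n,Q)-[l,t_]+.5)*f-.5).astype(np.int32)],True,col,1)
    W=lambda Q:pose(Q,*rk,0,ry)
    pl(W(bx(-110,110,-65,195,0,12)[4:]),(0,0,255)); pl(W(bx(0,105,-53,53,30,30)[4:]),(0,0,255))
    K=pose(BODY,t[0],t[1],.012,yaw); pl(K[:4],(0,255,0)); pl(K[4:],(0,255,0))
    out.append(a)
cv2.imwrite(sys.argv[1],np.hstack(out))
E
python3 look.py pics/l1.png
```

```text
[0.48233182 0.0622667  0.0566314 ] F [-0.59400478 -0.05318586  2.05724818] yaw 349.44509442991995 tcp in rack -55.12107557240547 -0.38475884201815724
```

View pics/l1.png

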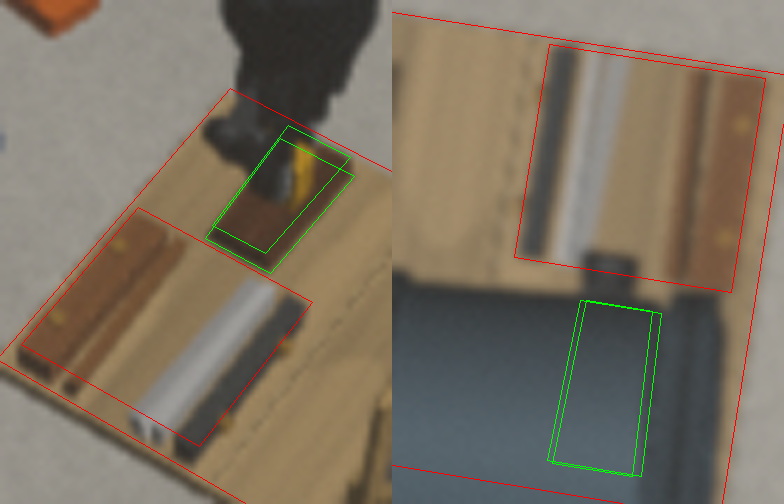

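>>> {"op": "carry_out", "data": {
  "steps": [
    [0.09,0,-0.1,0],
    [0,0.3,0,0],
    [0,0.3,0,0],
    [0,0.3,0,0],
    [0,0,0,0]
  ]
}}

```text
t: 9.37
eef_pos: [0.492, 0.0613, 0.0572]
orientation: [2.416, 2.007, 0.001]
contact_force: [0.4, -0.3, -1.2]
gripper_width: 0.198
```

>>> {"op": "carry_out", "data": {
  "steps": [
    [0,0.2,0,0],
    [0,0.2,0,0],
    [0,0.2,0,0],
    [0,0,0,0]
  ]
}}

```text
t: 9.7
eef_pos: [0.4976, 0.0603, 0.0574]
orientation: [2.416, 2.007, 0.001]
contact_force: [0.3, 0.5, -2.3]
gripper_width: 0.199
```

>>> {"op": "carry_out", "data": {
  "steps": [
    [0,0.2,0,0],
    [0,0.2,0,0],
    [0,0,0,0]
  ]
}}

```text
t: 9.95
eef_pos: [0.5013, 0.0595, 0.0574]
orientation: [2.416, 2.007, 0.0]
contact_force: [0.4, -0.9, -1.1]
gripper_width: 0.2
```

>>> {"op": "carry_out", "data": {
  "steps": [
    [0,0.3,0,0],
    [0,0.3,0,0],
    [0,0.3,0,0],
    [0,0,0,0]
  ]
}}

```text
t: 10.28
eef_pos: [0.5104, 0.0576, 0.0573]
orientation: [2.416, 2.007, -0.0]
contact_force: [-0.4, -3.2, -3.0]
gripper_width: 0.2
```

>>> {"op": "carry_out", "data": {
  "steps": [
    [0,0.3,0,0],
    [0,0.3,0,0],
    [0,0.3,0,0],
    [0,0,0,0]
  ]
}}

```text
t: 10.62
eef_pos: [0.519, 0.0557, 0.0571]
orientation: [2.416, 2.007, -0.001]
contact_force: [-0.6, -5.4, -3.6]
gripper_width: 0.198
```

```bash
python3 look.py pics/l2.png
```

```text
[0.51897463 0.05574333 0.05710058] F [-0.63866999 -5.43110637 -3.64009568] yaw 349.44073346680534 tcp in rack -17.90305957779367 -0.12126999557064005
```

View pics/l2.png

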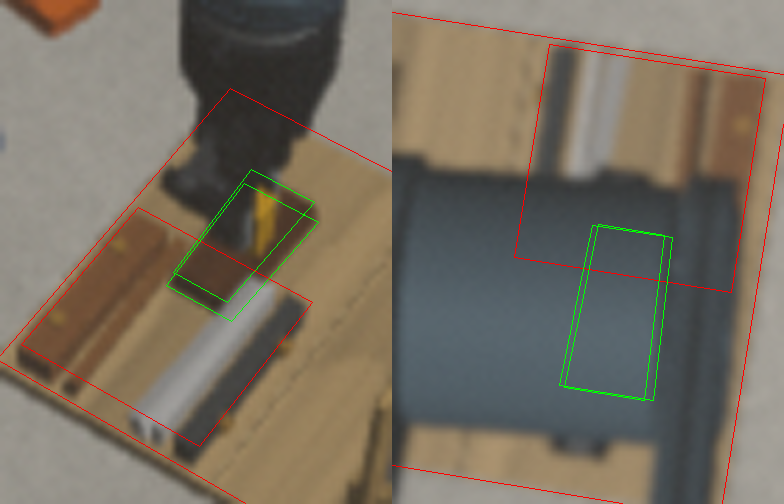

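>>> {"op": "carry_out", "data": {
  "steps": [
    [-0.06,0,0,0],
    [0,0,0,0],
    [0,0,0,0]
  ]
}}

```text
t: 10.97
eef_pos: [0.5188, 0.0556, 0.0573]
orientation: [2.416, 2.007, 0.0]
contact_force: [0.6, -4.2, -3.5]
gripper_width: 0.199
```

>>> {"op": "carry_out", "data": {
  "steps": [
    [-0.05,0,0.03,0],
    [0,0,0,0],
    [0,0,0,0]
  ]
}}

```text
t: 11.22
eef_pos: [0.5187, 0.0555, 0.0572]
orientation: [2.416, 2.008, 0.001]
contact_force: [-0.7, -1.1, -1.5]
gripper_width: 0.199
```

>>> {"op": "carry_out", "data": {
  "steps": [
    [-0.02,0.3,0,0],
    [0,0.3,0,0],
    [0,0.3,0,0],
    [0,0,0,0],
    [0,0,0,0]
  ]
}}

```text
t: 11.63
eef_pos: [0.5276, 0.0535, 0.057]
orientation: [2.416, 2.007, 0.001]
contact_force: [-0.1, -0.2, -1.6]
gripper_width: 0.2
```

>>> {"op": "carry_out", "data": {
  "steps": [
    [0,0.3,0,0],
    [0,0.3,0,0],
    [0,0.2,0,0],
    [0,0,0,0],
    [0,0,0,0]
  ]
}}

```text
t: 12.05
eef_pos: [0.5354, 0.0518, 0.057]
orientation: [2.416, 2.007, 0.0]
contact_force: [-0.2, -0.5, -3.5]
gripper_width: 0.203
```

>>> {"op": "carry_out", "data": {
  "steps": [
    [0,0.2,0.03,0],
    [0,0.2,0,0],
    [0,0.2,0,0],
    [0,0,0,0],
    [0,0,0,0]
  ]
}}

```text
t: 12.47
eef_pos: [0.5413, 0.0506, 0.0567]
orientation: [2.416, 2.007, 0.0]
contact_force: [0.4, -3.7, -3.0]
gripper_width: 0.2
```

>>> {"op": "carry_out", "data": {
  "steps": [
    [0,0.15,0.0,0],
    [0,0.15,0,0],
    [0,0.1,0,0],
    [0,0,0,0],
    [0,0,0,0]
  ]
}}

```text
t: 12.88
eef_pos: [0.5449, 0.0499, 0.0567]
orientation: [2.416, 2.008, -0.001]
contact_force: [-1.9, -4.3, -0.9]
gripper_width: 0.2
```

>>> {"op": "carry_out", "data": {
  "steps": [
    [-0.08,0,0.03,0],
    [0,0,0,0],
    [0,0,0,0]
  ]
}}

```text
t: 13.13
eef_pos: [0.5452, 0.0496, 0.0567]
orientation: [2.416, 2.007, 0.002]
contact_force: [-0.7, -0.0, 0.9]
gripper_width: 0.199
```

>>> {"op": "carry_out", "data": {
  "steps": [
    [0,0.1,0,0],
    [0,0.1,0,0],
    [0,0,0,0],
    [0,0,0,0]
  ]
}}

```text
t: 13.47
eef_pos: [0.5473, 0.0491, 0.0567]
orientation: [2.416, 2.007, 0.001]
contact_force: [-0.5, 0.3, 1.7]
gripper_width: 0.195
```

>>> {"op": "carry_out", "data": {
  "steps": [
    [0,0.1,0,0],
    [0,0.1,0,0],
    [0,0,0,0],
    [0,0,0,0]
  ]
}}

```text
t: 13.8
eef_pos: [0.5491, 0.0487, 0.0567]
orientation: [2.416, 2.007, 0.001]
contact_force: [-0.3, 0.8, 4.2]
gripper_width: 0.198
```

>>> {"op": "carry_out", "data": {
  "steps": [
    [0,0.1,-0.02,0],
    [0,0.1,0,0],
    [0,0,0,0],
    [0,0,0,0]
  ]
}}

```text
t: 14.13
eef_pos: [0.5509, 0.0482, 0.0566]
orientation: [2.416, 2.007, 0.0]
contact_force: [-1.3, 0.3, 3.4]
gripper_width: 0.204
```

>>> {"op": "carry_out", "data": {
  "steps": [
    [0,0.1,0,0],
    [0,0.1,0,0],
    [0,0,0,0],
    [0,0,0,0]
  ]
}}

```text
t: 14.47
eef_pos: [0.5527, 0.0479, 0.0566]
orientation: [2.416, 2.008, 0.0]
contact_force: [-0.9, 0.8, 5.2]
gripper_width: 0.194
```

>>> {"op": "carry_out", "data": {
  "steps": [
    [0,0.1,0,0],
    [0,0.1,0,0],
    [0,0,0,0],
    [0,0,0,0]
  ]
}}

```text
t: 14.8
eef_pos: [0.5531, 0.0479, 0.0566]
orientation: [-2.415, -2.006, 0.003]
contact_force: [-6.1, 1.7, 10.2]
gripper_width: 0.197
```

>>> {"op": "carry_out", "data": {
  "steps": [
    [0,0,-0.05,0],
    [0,0,0,0],
    [0,0,0,0]
  ]
}}

```text
t: 15.05
eef_pos: [0.5531, 0.0479, 0.0567]
orientation: [-2.414, -2.006, 0.003]
contact_force: [-6.2, 1.1, 5.8]
gripper_width: 0.197
```

>>> {"op": "carry_out", "data": {
  "steps": [
    [0,0.04,0,0],
    [0,0,0,0],
    [0,0,0,0]
  ]
}}

```text
t: 15.3
eef_pos: [0.5531, 0.0479, 0.0567]
orientation: [-2.414, -2.006, 0.004]
contact_force: [-6.4, 1.2, 7.7]
gripper_width: 0.197
```

>>> {"op": "carry_out", "data": {
  "steps": [
    [0,0.08,-0.02,0],
    [0,0,0,0],
    [0,0,0,0]
  ]
}}

```text
t: 15.55
eef_pos: [0.5532, 0.0479, 0.0567]
orientation: [-2.413, -2.005, 0.006]
contact_force: [-7.8, 0.9, 7.7]
gripper_width: 0.195
```

>>> {"op": "carry_out", "data": {
  "steps": [
    [0,0.08,-0.02,0],
    [0,0,0,0],
    [0,0,0,0]
  ]
}}

```text
t: 15.8
eef_pos: [0.5532, 0.0478, 0.0567]
orientation: [-2.412, -2.005, 0.007]
contact_force: [-9.3, 1.6, 8.2]
gripper_width: 0.198
```

>>> {"op": "carry_out", "data": {
  "steps": [
    [0,0.08,-0.04,0],
    [0,0,0,0],
    [0,0,0,0]
  ]
}}

```text
t: 16.05
eef_pos: [0.5533, 0.0478, 0.0568]
orientation: [-2.411, -2.004, 0.009]
contact_force: [-11.2, 2.5, 7.2]
gripper_width: 0.199
```

>>> {"op": "carry_out", "data": {
  "steps": [
    [0,0.07,-0.04,0],
    [0,0,0,0],
    [0,0,0,0]
  ]
}}

```text
t: 16.3
eef_pos: [0.5534, 0.0478, 0.0568]
orientation: [-2.41, -2.003, 0.011]
contact_force: [-12.7, 2.6, 5.2]
gripper_width: 0.201
```

```bash
python3 - <<'E'
from h import *
b=monitor.observe(); print(b["eef_pos"],b["contact_force"],b["wrist_torque"]); M=R.from_rotvec(b["orientation"]).as_matrix(); print(M.round(4)); print("torque in tool",M.T@b["wrist_torque"],"F",M.T@b["contact_force"])
E
python3 look.py pics/l3.png
```

```text
[0.55338258 0.04781076 0.05680596] [-12.71615321   2.63769561   5.18456879] [ 0.30433833  1.48982677 -0.08649837]
[[ 1.829e-01  9.831e-01 -9.900e-03]
 [ 9.831e-01 -1.829e-01  1.400e-03]
 [-5.000e-04 -9.900e-03 -1.000e+00]]
torque in tool [1.52039907 0.02753051 0.0855355 ] F [  0.26474075 -13.03499638  -5.05534626]
[0.55338258 0.04781076 0.05680596] F [-12.71615321   2.63769561   5.18456879] yaw 349.45977082799754 tcp in rack 17.374327010281043 -1.6506571532589054
```

View pics/l3.png

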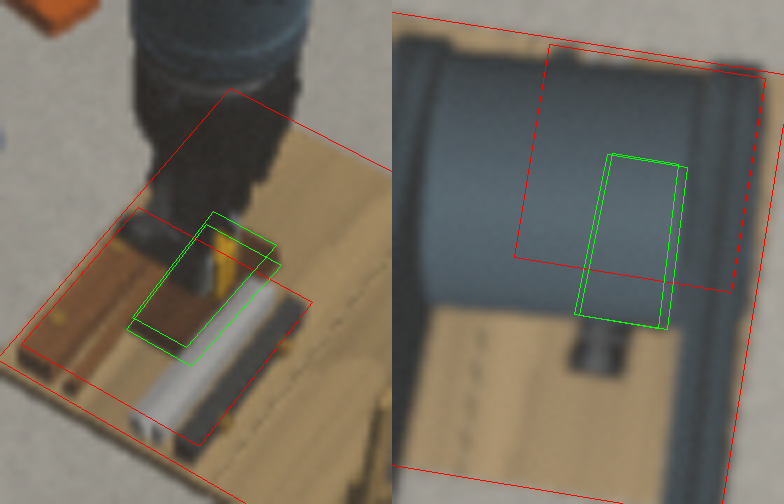

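>>> {"op": "carry_out", "data": {
  "steps": [
    [0,-0.15,0,0],
    [0,-0.15,0,0],
    [0,-0.05,0,0],
    [0,0,0,0],
    [0,0,0,0]
  ]
}}

```text
t: 16.82
eef_pos: [0.5532, 0.0478, 0.0568]
orientation: [-2.414, -2.006, 0.004]
contact_force: [-2.4, 2.8, -11.9]
gripper_width: 0.197
```

>>> {"op": "carry_out", "data": {
  "steps": [
    [0,-0.05,0.1,0],
    [0,0,0,0],
    [0,0,0,0]
  ]
}}

```text
t: 17.07
eef_pos: [0.5532, 0.0478, 0.0568]
orientation: [-2.415, -2.007, 0.002]
contact_force: [-4.6, 3.2, -7.8]
gripper_width: 0.199
```

>>> {"op": "carry_out", "data": {
  "steps": [
    [0,0,0,0],
    [0,0,0,0],
    [0,0,0,0],
    [0,0,0,0]
  ],
  "grip": 130
}}

```text
t: 17.4
eef_pos: [0.5559, 0.0472, 0.0586]
orientation: [2.414, 2.006, 0.004]
contact_force: [0.2, -0.1, 0.2]
gripper_width: 0.492
```

>>> {"op": "carry_out", "data": {
  "steps": [
    [0,0,-1,0],
    [0,0,-1.5,0],
    [0,0,-1.5,0],
    [0,0,-1.5,0],
    [0,0,0,0]
  ]
}}

```text
t: 17.82
eef_pos: [0.5567, 0.0473, 0.1164]
orientation: [2.412, 2.004, 0.008]
contact_force: [1.2, 0.6, 0.5]
gripper_width: 0.489
```

>>> {"op": "carry_out", "data": {
  "steps": [
    [0,-2.5,0,0],
    [0,-2.5,0,0],
    [0,-2.3,0,0],
    [0,0,0,0],
    [0,0,0,0]
  ],
  "grip": 255
}}

```text
t: 18.23
eef_pos: [0.4816, 0.0612, 0.1126]
orientation: [2.416, 2.008, 0.0]
contact_force: [-0.3, 0.3, -0.4]
gripper_width: -0.0
```

```bash
cat > keyfit.py <<'E'
from fit import *
rk=np.array([.5366,.0526]); ry=np.radians(-10.5); c,s=np.cos(ry),np.sin(ry)
b=monitor.observe(); print(b["eef_pos"],b["contact_force"])
p,_=vision.read_camera("scene"); box=(325,175,380,235); l,t_,r,bb=box; n="scene"
g=p[t_:bb,l:r].astype(float)
def W(Q,x,y,z): return Q+0
f=9.5
outs=[]
for nx in(57,):
    a=cv2.resize(p[t_:bb,l:r,::-1],None,fx=f,fy=f,interpolation=cv2.INTER_CUBIC)
    K=BODY+[(nx-40)/1e3,0,.012]; N=KNOB+[(nx-40)/1e3,0,.012]
    for Q,col in((K[4:],(0,255,0)),(N[4:],(255,0,255)),(N[:4],(255,0,255)),(np.array([[0,-22,12],[0,22,12],[105,17.8,12],[105,-17.8,12]])/1e3,(255,255,0))):
        uv=(proj(n,pose(Q,*rk,0,ry))-[l,t_]+.5)*f-.5; cv2.polylines(a,[np.round(uv).astype(np.int32)],True,col,1)
cv2.imwrite("pics/k1.png",a)
E
python3 keyfit.py
```

```text
[0.48159279 0.06124262 0.11255226] [-0.25016134  0.2644093  -0.39248599]
```

View pics/k1.png

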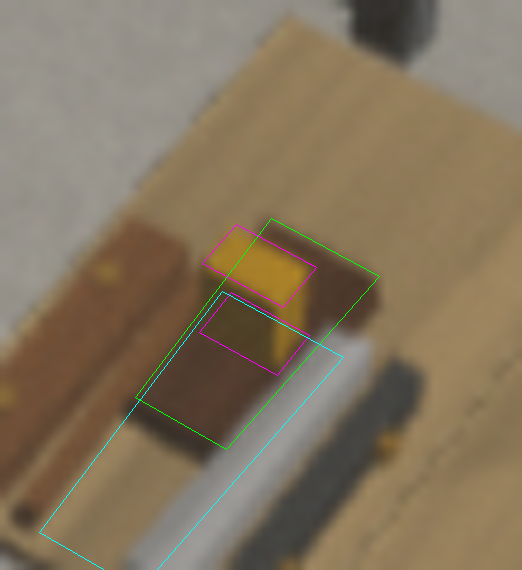

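>>> {"op": "carry_out", "data": {
  "steps": [
    [0,0,2.5,0],
    [0,0,2.5,0],
    [0,0,1.5,0],
    [0,0,0,0],
    [0,0,0,0]
  ]
}}

```text
t: 18.7
eef_pos: [0.4829, 0.0607, 0.0468]
orientation: [-2.416, -2.007, 0.001]
contact_force: [0.1, -0.0, -0.1]
gripper_width: -0.002
```

>>> {"op": "carry_out", "data": {
  "steps": [
    [0,0,0.5,0],
    [0,0,0,0],
    [0,0,0,0]
  ]
}}

```text
t: 18.95
eef_pos: [0.4832, 0.0609, 0.043]
orientation: [2.416, 2.007, 0.002]
contact_force: [-0.0, 0.6, -0.4]
gripper_width: -0.002
```

>>> {"op": "carry_out", "data": {
  "steps": [
    [0,0.3,0,0],
    [0,0.3,0,0],
    [0,0.3,0,0],
    [0,0,0,0]
  ]
}}

```text
t: 19.28
eef_pos: [0.4924, 0.0591, 0.0428]
orientation: [2.415, 2.007, 0.002]
contact_force: [-0.0, -0.2, 0.8]
gripper_width: 0.0
```

>>> {"op": "carry_out", "data": {
  "steps": [
    [0,0,0.3,0],
    [0,0.1,0,0],
    [0,0.1,0,0],
    [0,0.1,0,0],
    [0,0,0,0]
  ]
}}

```text
t: 19.7
eef_pos: [0.4944, 0.0588, 0.0393]
orientation: [2.416, 2.008, 0.0]
contact_force: [0.3, 0.3, -0.4]
gripper_width: 0.001
```

>>> {"op": "carry_out", "data": {
  "steps": [
    [0,0.1,0,0],
    [0,0.1,0,0],
    [0,0,0,0]
  ]
}}

```text
t: 19.95
eef_pos: [0.4964, 0.0584, 0.0394]
orientation: [2.416, 2.007, 0.0]
contact_force: [0.0, 0.4, 0.1]
gripper_width: -0.002
```

>>> {"op": "carry_out", "data": {
  "steps": [
    [0,0.1,0,0],
    [0,0.1,0,0],
    [0,0,0,0]
  ]
}}

```text
t: 20.2
eef_pos: [0.4983, 0.058, 0.0394]
orientation: [2.416, 2.007, 0.0]
contact_force: [0.0, 0.1, -0.1]
gripper_width: 0.002
```

>>> {"op": "carry_out", "data": {
  "steps": [
    [0,0.1,0,0],
    [0,0.1,0,0],
    [0,0,0,0]
  ]
}}

```text
t: 20.45
eef_pos: [0.5003, 0.0576, 0.0394]
orientation: [2.416, 2.007, 0.0]
contact_force: [-0.1, -0.1, -0.2]
gripper_width: 0.003
```

>>> {"op": "carry_out", "data": {
  "steps": [
    [0,0.1,0,0],
    [0,0.1,0,0],
    [0,0,0,0]
  ]
}}

```text
t: 20.7
eef_pos: [0.5016, 0.0574, 0.0392]
orientation: [-2.416, -2.007, 0.001]
contact_force: [-0.7, 0.0, 1.2]
gripper_width: 0.001
```

>>> {"op": "carry_out", "data": {
  "steps": [
    [0,0.1,0,0],
    [0,0.1,0,0],
    [0,0,0,0]
  ]
}}

```text
t: 20.95
eef_pos: [0.502, 0.0573, 0.0391]
orientation: [-2.414, -2.006, 0.005]
contact_force: [-6.1, 0.6, 5.3]
gripper_width: 0.001
```

>>> {"op": "carry_out", "data": {
  "steps": [
    [0,0.1,-0.05,0],
    [0,0,0,0],
    [0,0,0,0]
  ]
}}

```text
t: 21.2
eef_pos: [0.5021, 0.0574, 0.0391]
orientation: [-2.413, -2.005, 0.006]
contact_force: [-7.1, 2.1, 4.1]
gripper_width: -0.001
```

>>> {"op": "carry_out", "data": {
  "steps": [
    [0,0.1,-0.05,0],
    [0,0,0,0],
    [0,0,0,0]
  ]
}}

```text
t: 21.45
eef_pos: [0.5023, 0.0573, 0.0392]
orientation: [-2.412, -2.004, 0.008]
contact_force: [-7.8, 2.0, 1.4]
gripper_width: 0.003
```

>>> {"op": "carry_out", "data": {
  "steps": [
    [0,0.05,-0.05,0],
    [0,0,0,0],
    [0,0,0,0]
  ]
}}

```text
t: 21.7
eef_pos: [0.5024, 0.0572, 0.0395]
orientation: [-2.411, -2.004, 0.009]
contact_force: [-9.4, 1.6, 1.4]
gripper_width: 0.003
```

>>> {"op": "carry_out", "data": {
  "steps": [
    [0,0.1,0,0],
    [0,0,0,0],
    [0,0,0,0]
  ]
}}

```text
t: 21.95
eef_pos: [0.5026, 0.0572, 0.0394]
orientation: [-2.41, -2.003, 0.011]
contact_force: [-10.0, 1.6, 2.6]
gripper_width: 0.0
```

>>> {"op": "carry_out", "data": {
  "steps": [
    [0,0.05,0,0],
    [0,0,0,0],
    [0,0,0,0]
  ]
}}

```text
t: 22.2
eef_pos: [0.5026, 0.0572, 0.0394]
orientation: [-2.41, -2.003, 0.012]
contact_force: [-11.3, 1.6, 4.6]
gripper_width: -0.003
```

>>> {"op": "carry_out", "data": {
  "steps": [
    [0,0,0,0],
    [0,0,0,0],
    [0,0,0,0],
    [0,0,0,0],
    [0,0,0,0]
  ]
}}

```text
t: 22.62
eef_pos: [0.5026, 0.0572, 0.0394]
orientation: [-2.41, -2.003, 0.012]
contact_force: [-10.8, 2.1, 3.8]
gripper_width: 0.002
```

>>> {"op": "carry_out", "data": {
  "steps": [
    [0,0.07,0,0],
    [0,0,0,0],
    [0,0,0,0],
    [0,0,0,0],
    [0,0,0,0]
  ]
}}

```text
t: 23.03
eef_pos: [0.5027, 0.0572, 0.0393]
orientation: [-2.409, -2.003, 0.013]
contact_force: [-12.2, 1.6, 5.0]
gripper_width: -0.004
```

Run:
```python
from fit import *
rk=np.array([.5366,.0526]); ry=np.radians(-10.5)
im=np.load("topp.npy").astype(np.float32)
ys=np.arange(-45,46,1.)
for x0 in(15,45,75):
    acc=0
    for x in np.arange(x0,x0+25,1.):
        # follow symmetric taper: sample in plane z=30
        P=np.c_[np.full(len(ys),x),ys,np.full(len(ys),30.)]/1e3
        uv=proj("top",pose(P,*rk,0,ry)).astype(np.float32)
        acc=acc+cv2.remap(im,uv[:,:1],uv[:,1:],cv2.INTER_CUBIC)[:,0]
    a=acc/25; print(x0,"R-B",list(zip(ys[::2].astype(int),(a[::2,0]-a[::2,2]).astype(int),a[::2].mean(1).astype(int))))
```

```text
15 R-B [(np.int64(-45), np.int64(56), np.int64(92)), (np.int64(-43), np.int64(54), np.int64(90)), (np.int64(-41), np.int64(53), np.int64(89)), (np.int64(-39), np.int64(53), np.int64(88)), (np.int64(-37), np.int64(53), np.int64(89)), (np.int64(-35), np.int64(51), np.int64(90)), (np.int64(-33), np.int64(48), np.int64(91)), (np.int64(-31), np.int64(42), np.int64(87)), (np.int64(-29), np.int64(35), np.int64(80)), (np.int64(-27), np.int64(34), np.int64(75)), (np.int64(-25), np.int64(40), np.int64(77)), (np.int64(-23), np.int64(46), np.int64(84)), (np.int64(-21), np.int64(49), np.int64(93)), (np.int64(-19), np.int64(50), np.int64(103)), (np.int64(-17), np.int64(50), np.int64(113)), (np.int64(-15), np.int64(49), np.int64(120)), (np.int64(-13), np.int64(48), np.int64(120)), (np.int64(-11), np.int64(46), np.int64(118)), (np.int64(-9), np.int64(45), np.int64(116)), (np.int64(-7), np.int64(45), np.int64(115)), (np.int64(-5), np.int64(45), np.int64(115)), (np.int64(-3), np.int64(46), np.int64(116)), (np.int64(-1), np.int64(46), np.int64(117)), (np.int64(1), np.int64(47), np.int64(118)), (np.int6
[... 4402 characters left out ...]
15), np.int64(16), np.int64(133)), (np.int64(17), np.int64(8), np.int64(136)), (np.int64(19), np.int64(5), np.int64(138)), (np.int64(21), np.int64(7), np.int64(137)), (np.int64(23), np.int64(11), np.int64(134)), (np.int64(25), np.int64(14), np.int64(130)), (np.int64(27), np.int64(12), np.int64(132)), (np.int64(29), np.int64(10), np.int64(141)), (np.int64(31), np.int64(11), np.int64(147)), (np.int64(33), np.int64(18), np.int64(143)), (np.int64(35), np.int64(27), np.int64(128)), (np.int64(37), np.int64(31), np.int64(109)), (np.int64(39), np.int64(25), np.int64(90)), (np.int64(41), np.int64(13), np.int64(76)), (np.int64(43), np.int64(4), np.int64(70)), (np.int64(45), np.int64(2), np.int64(71))]
```

>>> {"op": "carry_out", "data": {
  "steps": [
    [0,-0.3,0,0],
    [0,-1.5,0,0],
    [0,-2,-2,0],
    [0,-2,-2,0],
    [0,-2,-2,0]
  ]
}}

```text
t: 23.45
eef_pos: [0.4313, 0.0704, 0.1011]
orientation: [-2.416, -2.007, 0.0]
contact_force: [-0.6, 0.4, -0.7]
gripper_width: 0.0
```

>>> {"op": "carry_out", "data": {
  "steps": [
    [0,-2,-2,0],
    [0,-2,-2,0],
    [0,-2,-1,0],
    [0,0,0,0],
    [0,0,0,0]
  ],
  "grip": 130
}}

```text
t: 23.87
eef_pos: [0.3733, 0.0815, 0.1516]
orientation: [2.414, 2.007, 0.004]
contact_force: [0.4, -0.4, 0.2]
gripper_width: 0.491
```

```bash
cat > kv.py <<'E'
import sys
from fit import *
rk=np.array([.5366,.0526]); ry=np.radians(-10.5)
def rect(n,im,z,x=(-70,110),y=(-60,60),f=4):
    X,Y=np.meshgrid(np.arange(x[0],x[1],1/f),np.arange(y[1],y[0],-1/f))
    P=np.c_[X.ravel(),Y.ravel(),np.full(X.size,z)]/1e3
    uv=proj(n,pose(P,*rk,0,ry)).reshape(*X.shape,2).astype(np.float32)
    return cv2.remap(im,uv[...,0],uv[...,1],cv2.INTER_CUBIC)
if __name__=="__main__":
    o=[]
    for n in("top","scene"):
        p,_=vision.read_camera(n); np.save(n+"K.npy",p); o.append(cv2.resize(rect(n,p,26)[...,::-1],(780,300+0)))
    a=np.vstack(o); 
    cv2.imwrite(sys.argv[1],a)
E
python3 kv.py pics/k2.png
```

```text
(no output)
```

View pics/k2.png

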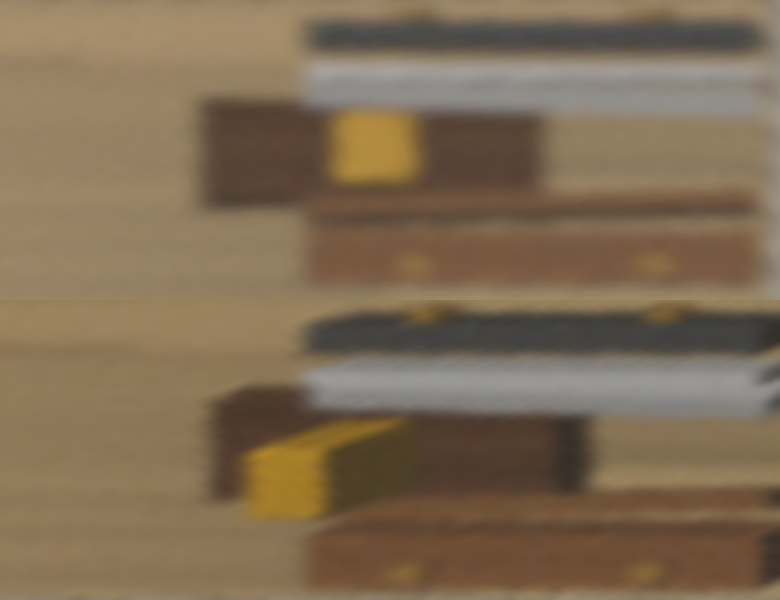

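```bash
python3 -c "
from h import *
b=monitor.observe(); print(b['t'],b['contact_force'],b['gripper_width']); print(hand_in())"
```

```text
23.9667 [ 0.1009235 -0.217739  -0.1343595] 0.49356476982553693
the job is handed in; nothing more can be done
None
```

I wedged the dark key in the groove and handed the job in at about 24 s. Its nose is roughly 55–57 mm past the mouth.

**What I did:** I picked the key up by its yellow knob and set it flat on the landing. I slid it into the mouth and shifted sideways when the strip pushed back. I pushed with about 13 N through the knob, then let go. Then I pushed steadily on the tail with closed fingers, at about 12 N. No reading went above 13 N along the groove.

**Last checks that agreed:**
- The final pictures show the key flat, straight and centred in the groove.
- It did not move under an upward pull of about 12 N, nor noticeably under the last push.
- The gripper was clear and read about zero force at hand-in.
- I touched no other objects, and none looked moved in the close-up views; I did not check every one at the end.

**What did not quite agree:**
- **Tightening:** the push rose from about 6 N to 13 N with only about 0.3 mm of travel, which is steeper than the 4–8 N per mm stated. Static friction, or a brief higher force when it first seated, may explain it. I only read the force at the end of each move, so I cannot rule out a short peak.
- **Strip setting:** my image estimates of it ranged from about 0 to 4 mm, so they don't settle where the key should have tightened. The stopping place itself implies about 0.5 mm.

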